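# Slide a base plate off the stack, load it in the bench tester and select the test

### The job

Slide the top base plate lengthways off the stack onto the landing shelf of its rack, without disturbing the plates under it, and leave it lying wholly on the landing. Then take it by its long sides, set it down flat and square in the middle of the copper bed of the tester, between the two black end stops, lowering it onto the bed before letting go. Finally turn the selector to the red mark and leave everything else where it is.

Things in the scene. Friction and masses are not known exactly. Their poses are not given: they have to be found in the camera images.
- plate_center (a point): Centre (half-way up) of the top plate of the stack, an aluminium base plate with a copper patch: 50 mm along its own x, 100 mm along its y, 10 mm thick (z up), 0.1 to 0.19 kg. It starts on top of three identical plates in the rack's slot, its y along the rack's y. Only its upper 2 mm stand above the slot's side walls, so in the slot it cannot be gripped from the sides; its end faces are free and it slides easily when pushed on one end face above the joint with the next plate.
- plate2_center (a point): Centre of the second plate of the stack, just like the top one and directly under it; to be left in place.
- plate3_center (a point): Centre of the third plate of the stack, to be left in place.
- plate4_center (a point): Centre of the bottom plate of the stack, to be left in place.
- rack: Fixed blue rack. Origin on the table under the middle of the stack's slot; x across, y along the sliding direction, towards the landing, z up. Slot: floor 20 mm above the table, stack of four plates on it (joint under the top plate at 50 mm, top of the stack at 60 mm), blue side walls at x = +-26.5 to 36.5 mm, y = -48 to 48 mm, 58 mm high; open at both ends. The grey landing follows a 12 mm gap.
- landing (a point): Middle of the top face of the grey landing shelf, 132 mm from the rack's origin along its y: 90 mm (rack x) by 140 mm (rack y), 48.5 mm above the table, i.e. 1.5 mm lower than the underside of the top plate in the stack; flat, no walls; axes as the rack's.
- tester: Fixed white bench tester, 210 mm (its x) by 170 mm (y), case 50 mm high. Origin on the table under its centre. Copper bed towards its -x side, selector towards its +x side.
- bed (a point): Middle of the top face of the tester's copper bed, 53 mm above the table, 62 mm (tester x) by 124 mm (tester y), axes as the tester's. The plate lies here with its long side along the tester's y, between two black end stops whose faces stand 110 mm apart along y (36 mm wide along x, 7 mm above the bed). No stops along x.
- selector_grip (a point): On the selector knob's upright axis, at the height to grip, 87 mm above the table. The knob has a black bar handle to grip, 14 mm thick, 42 mm long, from 64 to 94 mm above the table, over a 44 mm disc. The bar lies along this point's own x axis; the end with a white line, at -x of this point, is the pointer.
- selector (a joint): Angle of the selector in rad, growing clockwise as seen from above, 0 to 1.745. At 0 the pointer looks to the tester's -x side. It clicks into place every 25 degrees (0, 0.436, 0.873, 1.309, 1.745), light to turn (below 0.1 N m). The single long red mark is at 1.309 rad (75 degrees); the others are short white ticks. It starts in one of the first two clicks, 0 or 0.436, or rarely balanced half-way between them.
- drive_center (a point): Centre of a black motor drive standing on the table, 60 x 75 x 110 mm high. Bystander.
- capacitor_center (a point): Centre of a blue capacitor can standing on the table, 48 mm diameter, 70 mm high. Bystander.
- screwdriver_grip (a point): Handle of a yellow screwdriver lying on the table, 170 mm long, 26 mm thick. Bystander.
Not all that is in view belongs to the job. Leave any brown or purple look-alike of the part that bears plate_center alone.

How it is judged:
On the way, in this order (a step that is already met when the one before it is completed fails the run):
1. the top plate is sliding across flat: it spans from the stack to the landing (y of plate_center in the frame of rack between 0.03 and 0.09 m and z of plate_center in the frame of rack between 0.05 and 0.058 m and angle between plate_center's own z axis and vertical below 0.08 rad), for 0.05 s.
2. the plate lies flat and wholly on the landing, let go (y of plate_center in the frame of landing between -0.024 and 0.024 m and x of plate_center in the frame of landing between -0.022 and 0.022 m and z of plate_center in the frame of landing below 0.008 m and angle between plate_center's own z axis and vertical below 0.05 rad and linear speed of plate below 0.02 m/s and contact force between the fingers and plate below 0.05 N), for 0.1 s.
3. the plate is on (or within 7 mm above) the bed, in place, while still in the fingers (horizontal distance between plate_center and bed below 0.009 m and z of plate_center in the frame of bed below 0.012 m and angle between the y axis of plate_center and the y axis of bed, either way round below 0.12 rad and contact force between the fingers and plate above 0.5 N), for 0.02 s.
4. the selector is turned to the red mark while the plate lies released on the bed (value of joint selector between 1.17 and 1.45 rad and contact force between the fingers and plate below 0.05 N and horizontal distance between plate_center and bed below 0.009 m), for 0.2 s.
At the end, for the whole second after the job is handed in: The former top plate lies flat and released on the tester's bed, its centre within 9 mm of the bed's middle and its long side within 0.12 rad of the tester's y; the selector stands within 0.14 rad of the red mark (1.309 rad); the other three plates are within 6 mm of where they were (horizontal distance between plate_center and bed below 0.009 m and z of plate_center in the frame of bed below 0.0075 m and angle between plate_center's own z axis and vertical below 0.04 rad and angle between the y axis of plate_center and the y axis of bed, either way round below 0.12 rad and linear speed of plate below 0.02 m/s and value of joint selector between 1.17 and 1.45 rad and distance of each of plate2_center, plate3_center, plate4_center from where it was at the start of the episode below 0.006 m); the robot touches nothing.
It fails at once if another plate of the stack is shifted by more than 8 mm (distance of any of plate2_center, plate3_center, plate4_center from where it was at the start of the episode above 0.008 m).
It fails at once if a bystander is moved by more than 20 mm (distance of any of drive_center, capacitor_center, screwdriver_grip from where it was at the start of the episode above 0.02 m).
It also fails if it takes over 58 s, if anything falls off the work surface, if the arm or the gripper's body presses on something with over 40 N, if the wrist force passes 120 N, or if a joint passes its speed limit or range.

### The arm

A 6-joint arm with a two-finger parallel gripper is mounted at the origin on the work surface. World frame = base frame: x ahead of the robot, y to its left, z up, the work surface at z = 0. Lengths are in m, angles in rad, forces in N, time in s.
With the tool pointing down it reaches from about 0.25 to 0.775 m from the base axis. Payload 4 kg.
Tool frame: the origin (TCP) lies on the centre line of the jaws, within the pads' length; the fingertips stand 17 mm ahead of it and the grasp point (between the pads) lies 2 mm behind it; z points along the fingers, y is the line along which they close (so a half turn about z gives the same grasp; the last joint's range is limited). The gripper opens to 94 mm and grips with 3 to 60 N. Pads are 16 mm wide; open, the fingers measure 119 mm over their backs; the gripper's body (75 mm by 177 mm) begins 78 mm behind the grasp point.
Start: joints at [1.109, 0.087, 1.371, -0, 1.684, -0.103], TCP at [0.193, 0.515, 0.201] pointing down, gripper open.
Joint ranges: [-3.1, 3.1], [-0.76, 2.03], [0.27, 2.55], [-1.08, 4.22], [0.17, 2.65], [-2.57, 2.57]. Speed limits (rad/s): [2.79, 2.79, 3.14, 3.14, 3.14, 3.14].

### API

Orientations are given as [roll, pitch, yaw] about the fixed x, y, z axes, in that order (R = Rz(yaw) Ry(pitch) Rx(roll)).
In Python, from bench import robot gives the robot as it stands.
- The arm moves only by the tool servo_tool, never from a script. Its argument "plan" is a list of rows, each a list of 7 numbers: the shift along the tool's x, y, z normalised to -1 to 1, where 1 is 0.1 m, then the turn, a rotation vector about the tool's x, y, z normalised to -1 to 1, where 1 is pi/2 rad, then the finger opening in mm, from 0 to 94. In form: [[x, y, z, ax, ay, az, gripper], ...]. A call has 1 to 12 rows; each row is the pose to reach, as a shift and turn from the pose commanded when the call began, along the tool's axes at that moment; what a row does not reach only later rows make up. A row lasts 1/12 s, in which the tool goes at most 41.7 mm and 7.16 degrees, less where a joint would pass 70% of its speed; a pose out of reach is approached as far as the arm can. A call with a number of a shift or a turn outside -1 to 1 is refused whole. A call with a gripper value outside its range is refused whole. The fingers move at their own pace and stop on an object; the grip force is fixed at half the most. Time passes only in rows, so rows that repeat a pose let the fingers close. It gives the time, the measured TCP pose, the force, the opening and the grip force at its end, in the units of the state.
- robot.get_obs(): the state, without advancing time (a new reading comes with each control period).
- robot.snapshot(name): name is "side" or "top"; returns the picture (400x640x3 uint8, red, green, blue); there is no depth.
- robot.camera_params(name): a dict with "camera_matrix" (3x3 intrinsics, pixels), "rvec" (rotation vector, rad) and "tvec" (3), from world to camera coordinates, as OpenCV has them. Camera axes: x right, y down, z forward; pixel columns grow to the right and rows downward; lengths in m; the calibration is good to about 2 mm. A picture is of the moment at which its call begins. camera_params takes no time and is no camera call.
- robot.close_job(): hands the job in; it is judged then, once.
Trained networks look in the newest picture that a camera, given by its name, has taken for a name from the list of things; names that differ only in an ending like _2 or _b are one class to them, and where a whole thing is asked for, a point or a joint stands for the part that bears it (a point fixed in the world has none). Each returns a list of dicts, best first, with "conf" (0 to 1); they miss things now and then, are a little off and sometimes report something else, mostly with a low value. They report only what shows in the picture. A call takes as long as a camera call. They do not tell look-alikes from the thing itself.
- robot.find_in(thing, camera): "extent" ([centre column, centre row, width, height] in pixels, round what is visible of it).
The state is a dict: "time": time; "joint_positions": joint angles; "qvel": joint speeds; "joint_torque": joint torques, N m; "tool_pos": TCP position; "ee_rot": TCP orientation; "wrist_force": force on the tool from outside, world axes, zero at the start; "wrist_torque": the same for the moment, N m; "width": finger opening in m; "finger_force": force on a finger pad.
Only numpy, scipy, OpenCV 4.12 (cv2) and the standard library are available. Lean on these libraries where they do the work, as an engineer would, in place of code of your own. Each camera call takes 0.05 s, during which the arm holds its last target. There are 200 camera calls.

## Working session

There is one attempt and no reset: what is moved stays moved. The work goes in short steps, Python scripts to look and compute and a tool call to move; the robot and the scene stay as the last step left them, time stands still between calls to the robot, and variables do not carry over. Pictures are saved under pics/ and viewed, at most 10 in all, crops included, and the job is handed in when it is done.

Besides the shell and the picture viewer there is one more tool, called after "Call:" in YAML: its name, and indented under it one key for each argument. servo_tool: Moves the arm, as the interface text tells. Scaled input: -1 to 1 covers 0.1 m each way for a shift and pi/2 rad each way for a turn. Its arguments: {"type":"object","properties":{"plan":{"type":"array","items":{"type":"array","items":{"type":"number"}}}},"required":["plan"]}

```bash
mkdir -p pics
cat > h.py <<'E'
import numpy as np, cv2
from bench import robot
def cam(n):
    p=robot.camera_params(n); return np.array(p["camera_matrix"]),np.array(p["rvec"],float),np.array(p["tvec"],float)
def proj(n,P):
    K,r,t=cam(n); return cv2.projectPoints(np.array(P,float).reshape(-1,1,3),r,t,K,None)[0].reshape(-1,2)
def back(n,uv,z):
    K,r,t=cam(n); R=cv2.Rodrigues(r)[0]; c=-R.T@t.ravel()
    d=(R.T@np.linalg.inv(K)@np.c_[np.atleast_2d(uv),np.ones(len(np.atleast_2d(uv)))].T).T
    return c+d*((z-c[2])/d[:,2])[:,None]
def snap(n,f):
    im=robot.snapshot(n); cv2.imwrite("pics/"+f+".png",cv2.cvtColor(im,cv2.COLOR_RGB2BGR)); return im
E
python3 - <<'E'
from h import *
np.set_printoptions(precision=4,suppress=True)
o=robot.get_obs(); print(o['time'],o['tool_pos'],o['ee_rot'],o['width'])
for n in("top","side"):
    snap(n,n+"0"); K,r,t=cam(n); print(n,K[0,0],(-cv2.Rodrigues(r)[0].T@t.ravel()))
    for th in("plate_center","rack","tester","selector","drive_center","capacitor_center","screwdriver_grip"):
        print(th,[(np.round(d["extent"]),round(d["conf"],2)) for d in robot.find_in(th,n)][:3])
E
```

```text
0.0 [0.1929 0.5145 0.1994] [-3.1395 -0.0002  2.7828] 0.0938927919225356
top 511.3175986897971 [ 0.3887 -0.0732  1.4433]
plate_center [(array([305., 276.,  42.,  31.]), 0.94), (array([414., 194.,  31.,  33.]), 0.81), (array([437., 243.,  37.,  30.]), 0.66)]
rack [(array([342., 221.,  94.,  37.]), 0.63)]
tester [(array([209., 215.,  71.,  85.]), 0.94)]
selector [(array([211., 191.,  15.,  18.]), 0.77)]
drive_center [(array([284., 130.,  36.,  38.]), 0.82)]
capacitor_center [(array([343., 141.,  17.,  26.]), 0.61)]
screwdriver_grip [(array([343., 140.,  17.,  24.]), 0.73), (array([207., 137.,   7.,  54.]), 0.64)]
side 405.9581551485631 [ 0.3179 -0.8159  0.56  ]
plate_center [(array([375., 319.,  56.,  43.]), 0.9), (array([314., 254.,  37.,  43.]), 0.83), (array([313., 368.,  37.,  59.]), 0.77)]
rack [(array([305., 251.,  72.,  97.]), 0.85), (array([293., 155.,  17.,  20.]), 0.28)]
tester [(array([276., 171.,  91.,  53.]), 0.9)]
selector [(array([293., 155.,  20.,  19.]), 0.63), (array([276., 172.,  86.,  52.]), 0.33)]
drive_center [(array([376., 183.,  41.,  48.]), 0.89)]
capacitor_center [(array([403., 228.,  23.,  37.]), 0.97)]
screwdriver_grip [(array([352., 158.,  31.,   9.]), 0.47)]
```

Run:
```python
import cv2
a=cv2.imread("pics/top0.png")[90:310,150:470]; cv2.imwrite("pics/a.png",cv2.resize(a,None,fx=2.5,fy=2.5,interpolation=cv2.INTER_CUBIC))
a=cv2.imread("pics/side0.png")[130:390,220:460]; cv2.imwrite("pics/b.png",cv2.resize(a,None,fx=2.3,fy=2.3,interpolation=cv2.INTER_CUBIC))
```

```text
(no output)
```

View pics/a.png

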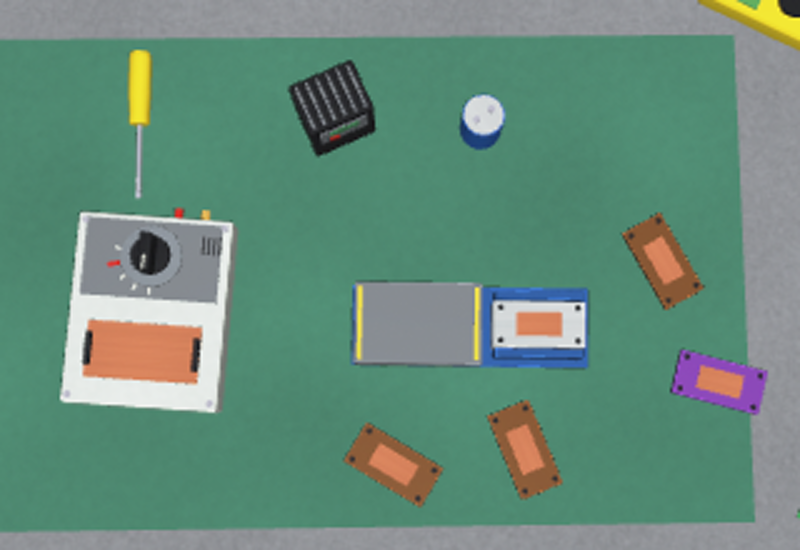

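View pics/b.png

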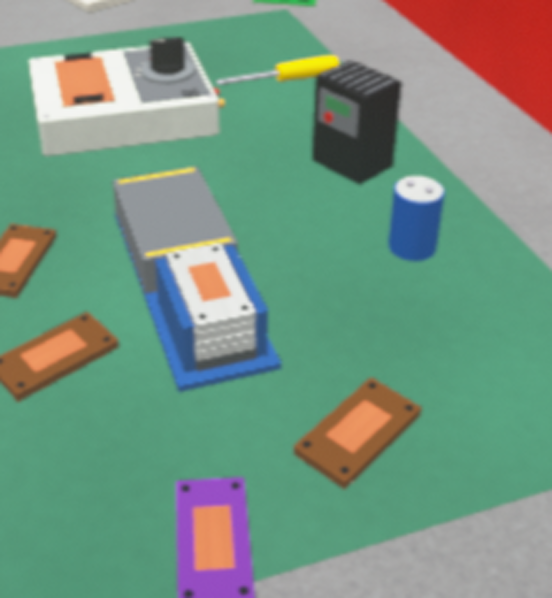

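```bash
cat > m.py <<'E'
from h import *
np.set_printoptions(precision=4,suppress=True)
def rect(n,mask,roi,z,name):
    m=np.zeros(mask.shape,np.uint8); x0,y0,x1,y1=roi; m[y0:y1,x0:x1]=mask[y0:y1,x0:x1]
    c=max(cv2.findContours(m,cv2.RETR_EXTERNAL,cv2.CHAIN_APPROX_NONE)[0],key=cv2.contourArea).reshape(-1,2)
    w=(back(n,c,z)[:,:2]*1000).astype(np.float32); r=cv2.minAreaRect(w)
    print(n,name,np.array(r[0]),np.array(r[1]),round(r[2],2),"mean px",c.mean(0)); return r
def masks(im):
    im=im.astype(int); R,G,B=im[...,0],im[...,1],im[...,2]
    return (R>B+60)&(R>G+50), (R>185)&(B>175), (abs(R-G)<22)&(abs(R-B)<30)&(R>90)&(R<165)
E
python3 - <<'E'
from m import *
im=cv2.imread("pics/top0.png")[...,::-1]
cop,wh,gr=masks(im)
rect("top",cop,(346,205,390,232),.060,"patch")
rect("top",wh|cop,(344,208,388,232),.060,"plate")
rect("top",gr,(292,200,341,240),.0485,"landing")
rect("top",cop,(178,212,236,248),.053,"bed")
rect("top",wh|cop|gr,(170,170,241,260),.050,"case")
K,r,t=cam("top")
d=(im.max(-1)<55); d[:188,:]=0; d[206:]=0; d[:,:200]=0; d[:,222:]=0
c=np.argwhere(d)[:,::-1]; print(len(c), back("top",c.mean(0),.09), cv2.minAreaRect(c.astype(np.float32)))
ims=cv2.imread("pics/side0.png")[...,::-1]; c2,w2,g2=masks(ims)
rect("side",c2,(295,240,330,265),.060,"patch")
rect("side",c2,(240,150,275,180),.053,"bed")
rect("side",g2,(265,205,325,243),.0485,"landing")
E
```

```text
top patch [ 498.3345 -219.424 ] [46.4902 21.7726] 89.42 mean px [365.5 219. ]
top plate [ 497.0201 -219.5005] [95.6936 46.2675] 89.41 mean px [364.8073 219.0734]
top landing [500.7232 -85.186 ] [131.7369  87.7292] 89.46 mean px [310.7619 218.1286]
top bed [472.803  211.6164] [122.6006  61.4229] 85.32 mean px [206.7353 230.2868]
top case [522.6113 204.6048] [174.5679 219.3629] 85.71 mean px [208.8873 214.1418]
129 [[0.5707 0.1961 0.09  ]] ((210.0, 193.5), (11.0, 14.0), 90.0)
side patch [ 497.991  -217.9206] [47.7549 23.8707] 89.22 mean px [310.5306 252.1429]
side bed [471.8485 209.2954] [120.3517  57.513 ] 85.24 mean px [255.9241 164.9114]
side landing [496.7594 -89.5345] [139.3377  96.1918] 87.75 mean px [292.9524 225.1905]
```

The top view shows the silver plate in the blue rack at about (366,219) px and the grey landing to its left at (317,219). The tester bed is at (207,230) with the knob at (210,193). The brown and purple plates are decoys, and the side view agrees with this layout. I'll start moving toward the free end of the stack.

Call:
servo_tool:
  plan:
    - [-0.87, -1, 0, 0, 0, 0.778, 20]
    - [-0.87, -1, 0, 0, 0, 0.778, 20]
    - [-0.87, -1, 0, 0, 0, 0.778, 20]
    - [-0.87, -1, 0, 0, 0, 0.778, 20]
    - [-0.87, -1, 0, 0, 0, 0.778, 20]
    - [-0.87, -1, 0, 0, 0, 0.778, 20]
    - [-0.87, -1, 0, 0, 0, 0.778, 20]
    - [-0.87, -1, 0, 0, 0, 0.778, 20]
    - [-0.87, -1, 0, 0, 0, 0.778, 20]
    - [-0.87, -1, 0, 0, 0, 0.778, 20]
    - [-0.87, -1, 0, 0, 0, 0.778, 20]

```text
time: 1.72
tool_pos: [0.2395, 0.3908, 0.2007]
ee_rot: [3.141, -0.0, 1.559]
wrist_force: [-0.3, 0.0, -0.1]
width: 0.0244
finger_force: 0.0
```

Call:
servo_tool:
  plan:
    - [-0.98, 0.37, 0, 0, 0, 0, 20]
    - [-0.98, 0.37, 0, 0, 0, 0, 20]
    - [-0.98, 0.37, 0, 0, 0, 0, 20]

```text
time: 1.97
tool_pos: [0.2759, 0.29, 0.2006]
ee_rot: [3.141, 0.001, 1.563]
wrist_force: [0.0, 0.2, -0.1]
width: 0.02
finger_force: 0.0
```

Call:
servo_tool:
  plan:
    - [-0.98, 0.37, 0, 0, 0, 0, 20]
    - [-0.98, 0.37, 0, 0, 0, 0, 20]
    - [-0.98, 0.37, 0, 0, 0, 0, 20]

```text
time: 2.22
tool_pos: [0.3121, 0.1911, 0.2008]
ee_rot: [3.14, 0.001, 1.561]
wrist_force: [0.4, 0.2, -0.1]
width: 0.0201
finger_force: 0.0
```

Call:
servo_tool:
  plan:
    - [-0.98, 0.37, 0, 0, 0, 0, 20]
    - [-0.98, 0.37, 0, 0, 0, 0, 20]
    - [-0.98, 0.37, 0, 0, 0, 0, 20]

```text
time: 2.47
tool_pos: [0.3482, 0.0925, 0.2008]
ee_rot: [3.14, 0.001, 1.561]
wrist_force: [-0.1, 0.1, 0.1]
width: 0.02
finger_force: 0.0
```

Call:
servo_tool:
  plan:
    - [-0.98, 0.37, 0, 0, 0, 0, 20]
    - [-0.98, 0.37, 0, 0, 0, 0, 20]
    - [-0.98, 0.37, 0, 0, 0, 0, 20]

```text
time: 2.72
tool_pos: [0.3842, -0.0062, 0.2007]
ee_rot: [3.141, 0.002, 1.56]
wrist_force: [0.2, 0.8, 0.5]
width: 0.0198
finger_force: 0.0
```

Call:
servo_tool:
  plan:
    - [-0.98, 0.37, 0, 0, 0, 0, 20]
    - [-0.98, 0.37, 0, 0, 0, 0, 20]
    - [-0.98, 0.37, 0, 0, 0, 0, 20]

```text
time: 2.97
tool_pos: [0.4202, -0.1048, 0.2004]
ee_rot: [3.141, 0.002, 1.56]
wrist_force: [0.2, 0.6, 0.5]
width: 0.0201
finger_force: 0.0
```

Call:
servo_tool:
  plan:
    - [-0.98, 0.37, 0, 0, 0, 0, 20]
    - [-0.98, 0.37, 0, 0, 0, 0, 20]
    - [-0.98, 0.37, 0, 0, 0, 0, 20]

```text
time: 3.22
tool_pos: [0.4562, -0.2033, 0.2001]
ee_rot: [-3.142, 0.001, 1.561]
wrist_force: [0.3, 0.6, -0.1]
width: 0.0199
finger_force: 0.0
```

Call:
servo_tool:
  plan:
    - [-0.98, 0.37, 0, 0, 0, 0, 20]
    - [-0.98, 0.37, 0, 0, 0, 0, 20]
    - [-0.98, 0.37, 0, 0, 0, 0, 20]
    - [-0.98, 0.37, 0, 0, 0, 0, 20]
    - [-0.98, 0.37, 0, 0, 0, 0, 20]

```text
time: 3.63
tool_pos: [0.4914, -0.2985, 0.1997]
ee_rot: [-3.14, -0.002, 1.561]
wrist_force: [-0.1, 0.0, 0.9]
width: 0.0198
finger_force: 0.0
```

Call:
servo_tool:
  plan:
    - [0, 0.06, 1, 0, 0, 0, 20]
    - [0, 0.06, 1, 0, 0, 0, 20]
    - [0, 0.06, 1, 0, 0, 0, 20]
    - [0, 0.06, 1, 0, 0, 0, 20]
    - [0, 0.06, 1, 0, 0, 0, 20]

```text
time: 4.05
tool_pos: [0.497, -0.2962, 0.1002]
ee_rot: [-3.14, -0.002, 1.563]
wrist_force: [0.0, 0.3, 0.2]
width: 0.0201
finger_force: 0.0
```

Run:
```python
from m import *
for i in range(4):
    if i<3: robot.snapshot("top")
    else: im=snap("side","s1")
    o=robot.get_obs(); print(o['tool_pos'],o['ee_rot'])
p=np.array(o['tool_pos'])+[0,0,-.017]; uv=proj("side",p)[0]; print(uv)
u,v=map(int,uv); c=im[v-50:v+50,u-50:u+70,::-1]
cv2.imwrite("pics/s1c.png",cv2.resize(c,None,fx=5,fy=5))
```

```text
[ 0.4982 -0.2972  0.1023] [3.1397 0.001  1.5625]
[ 0.4988 -0.2979  0.1034] [3.1378 0.0024 1.5622]
[ 0.499  -0.2983  0.1038] [3.1371 0.003  1.5618]
[ 0.499  -0.2984  0.1037] [3.1371 0.003  1.5615]
[324.4213 266.8864]
```

View pics/s1c.png

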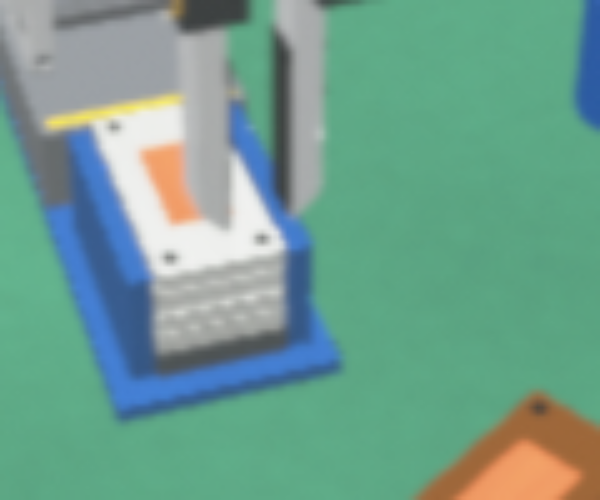

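The side view shows the open fingers above and just behind the near end of the stack (end face at about (217,300) in the crop). They are centred across the slot.

Call:
servo_tool:
  plan:
    - [0, 0, 0.1, 0, 0, 0, 20]
    - [0, 0, 0.2, 0, 0, 0, 20]
    - [0, 0, 0.24, 0, 0, 0, 20]
    - [0, 0, 0.24, 0, 0, 0, 20]
    - [0, 0, 0.24, 0, 0, 0, 20]
    - [0, 0, 0.24, 0, 0, 0, 20]
    - [0, 0, 0.24, 0, 0, 0, 20]
    - [0, 0, 0.24, 0, 0, 0, 20]
    - [0, 0, 0.24, 0, 0, 0, 20]

```text
time: 5.0
tool_pos: [0.4978, -0.298, 0.0769]
ee_rot: [3.141, 0.0, 1.561]
wrist_force: [-0.4, -0.0, 0.3]
width: 0.0199
finger_force: 0.0
```

Run:
```python
from m import *
for i in range(6):
    robot.snapshot("top"); o=robot.get_obs(); print(o['tool_pos'],o['ee_rot'],np.abs(o['qvel']).max())
```

```text
[ 0.4977 -0.2979  0.0768] [3.1411 0.0002 1.5606] 0.0023438280029615967
[ 0.4977 -0.2979  0.0768] [3.1411 0.0002 1.5607] 0.0029258342271412277
[ 0.4977 -0.2979  0.0767] [3.1413 0.0001 1.5608] 0.0015870891186212308
[ 0.4976 -0.2978  0.0767] [3.1414 0.0001 1.5607] 0.0022617284538607417
[ 0.4976 -0.2978  0.0766] [ 3.1414 -0.      1.5607] 0.0011044778854711178
[ 0.4976 -0.2978  0.0766] [ 3.1415 -0.0001  1.5607] 0.0013223716415029989
```

Call:
servo_tool:
  plan:
    - [0, 0, 0.05, 0, 0, 0, 20]
    - [0.05, 0, 0.05, 0, 0, 0, 20]
    - [0.08, 0, 0.05, 0, 0, 0, 20]
    - [0.11, 0, 0.05, 0, 0, 0, 20]
    - [0.14, 0, 0.05, 0, 0, 0, 20]
    - [0.17, 0, 0.05, 0, 0, 0, 20]
    - [0.2, 0, 0.05, 0, 0, 0, 20]
    - [0.23, 0, 0.05, 0, 0, 0, 20]
    - [0.26, 0, 0.05, 0, 0, 0, 20]
    - [0.29, 0, 0.05, 0, 0, 0, 20]
    - [0.32, 0, 0.05, 0, 0, 0, 20]
    - [0.35, 0, 0.05, 0, 0, 0, 20]

```text
time: 6.3
tool_pos: [0.4979, -0.2625, 0.0716]
ee_rot: [3.142, -0.0, 1.561]
wrist_force: [-0.6, -0.1, -0.7]
width: 0.0198
finger_force: 0.0
```

Run:
```python
from m import *
im=snap("side","s2"); o=robot.get_obs(); print(o['tool_pos'],o['ee_rot'])
cv2.imwrite("pics/s2c.png",cv2.resize(im[190:310,250:390,::-1],None,fx=5,fy=5))
```

```text
[ 0.4979 -0.262   0.0716] [ 3.1416 -0.0006  1.5611]
```

View pics/s2c.png

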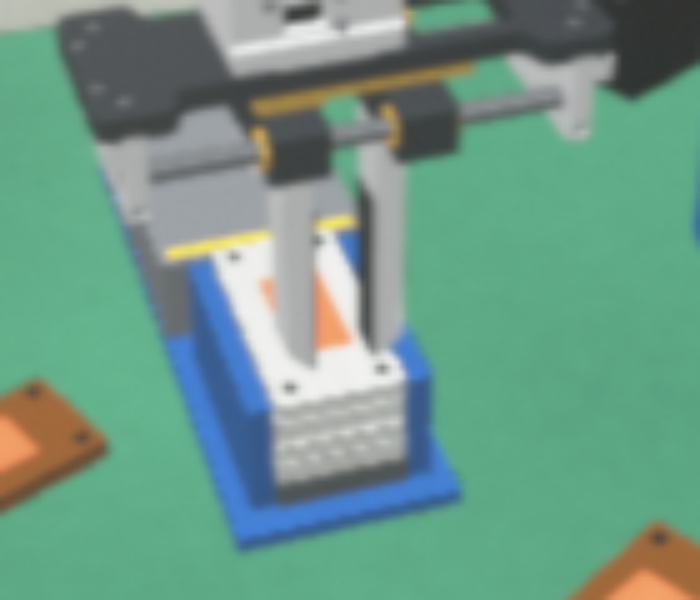

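Run:
```python
from m import *
o=robot.get_obs(); p=np.array(o['tool_pos'])
for dx in(-.01,-.016,.01,.016,-.0225,.0225):
    for dy in(-.008,.008): print(dx,dy,(proj("side",p+[dx,dy,-.017])[0]-[250,190])*5)
# stack end top corners
for x in(-.025,.025): print('end top',(proj("side",[.498+x,-.269,.06])[0]-[250,190])*5)
im=robot.snapshot("top"); cv2.imwrite("pics/t2c.png",cv2.resize(im[190:250,330:410,::-1],None,fx=8,fy=8,interpolation=cv2.INTER_CUBIC))
for q in([0,0,.1],[0,0,-.017],[-.0225,0,.03],[.0225,0,.03]): print(q,(proj("top",p+q)[0]-[330,190])*8)
print(o['wrist_force'],o['tool_pos'])
```

```text
-0.01 -0.008 [318.6344 409.168 ]
-0.01 0.008 [305.6644 382.2379]
-0.016 -0.008 [303.2065 412.6633]
-0.016 0.008 [290.467  385.6171]
0.01 -0.008 [369.58  397.626]
0.01 0.008 [355.8569 371.0777]
0.016 -0.008 [384.7211 394.1956]
0.016 0.008 [370.7766 367.7603]
-0.0225 -0.008 [286.4169 416.4671]
-0.0225 0.008 [273.9294 389.2942]
0.0225 -0.008 [401.0506 390.4961]
0.0225 0.008 [386.8684 364.1823]
end top [279.0238 405.0076]
end top [406.766  376.3022]
[0, 0, 0.1] [457.1229 203.2722]
[0, 0, -0.017] [407.1117 233.1625]
[-0.0225, 0, 0.03] [427.9972 290.0395]
[0.0225, 0, 0.03] [424.3435 153.7937]
[-0.0466  0.4696  0.4339] [ 0.4979 -0.262   0.0716]
```

View pics/t2c.png

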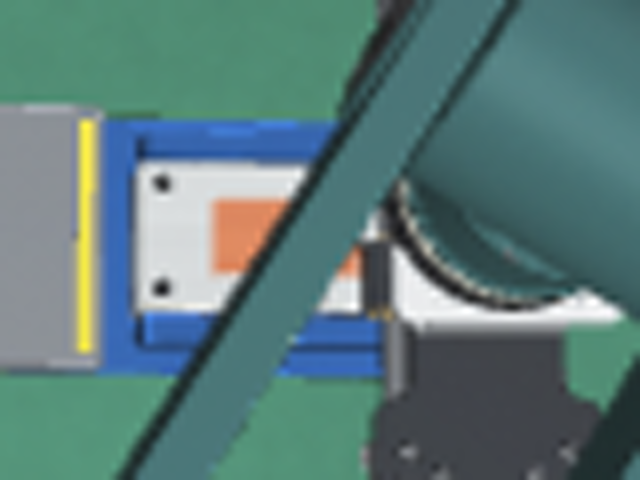

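The top plate has not moved. The tips are seen about 15 to 20 mm higher than I computed, at about (312,365) in the crop, hovering over the plate. I'll back off, lower, and re-measure the tip offset in the image.

Call:
servo_tool:
  plan:
    - [-0.2, 0, 0, 0, 0, 0, 20]
    - [-0.4, 0, 0, 0, 0, 0, 20]
    - [-0.4, 0, 0, 0, 0, 0, 20]
    - [-0.4, 0, 0.05, 0, 0, 0, 20]
    - [-0.4, 0, 0.1, 0, 0, 0, 20]
    - [-0.4, 0, 0.1, 0, 0, 0, 20]
    - [-0.4, 0, 0.1, 0, 0, 0, 20]
    - [-0.4, 0, 0.1, 0, 0, 0, 20]
    - [-0.4, 0, 0.1, 0, 0, 0, 20]

```text
time: 7.15
tool_pos: [0.4977, -0.3024, 0.0617]
ee_rot: [3.141, -0.0, 1.561]
wrist_force: [-0.4, -0.7, -0.0]
width: 0.0202
finger_force: 0.0
```

Run:
```python
from m import *
im=snap("side","s3"); o=robot.get_obs(); p=np.array(o['tool_pos']); print(p,o['ee_rot'],o['joint_positions'])
cv2.imwrite("pics/s3c.png",cv2.resize(im[220:320,260:380,::-1],None,fx=6,fy=6,interpolation=cv2.INTER_CUBIC))
for h in(-.017,0):
  for dx in(-.0225,-.01,.01,.0225):
    for dy in(-.008,.008): print(h,dx,dy,(proj("side",p+[dx,dy,h])[0]-[260,220])*6)
```

```text
[ 0.4977 -0.3025  0.0618] [3.1412 0.0001 1.5612] [-0.6436  0.2245  1.4937  0.0002  1.4231 -0.634 ]
-0.017 -0.0225 -0.008 [323.7097 431.9806]
-0.017 -0.0225 0.008 [307.4731 396.2121]
-0.017 -0.01 -0.008 [363.6344 422.3658]
-0.017 -0.01 0.008 [346.7814 386.9288]
-0.017 0.01 -0.008 [426.7398 407.1686]
-0.017 0.01 0.008 [408.9256 372.2525]
-0.017 0.0225 -0.008 [465.7049 397.7848]
-0.017 0.0225 0.008 [447.3052 363.1886]
0 -0.0225 -0.008 [323.1341 389.4884]
0 -0.0225 0.008 [306.7044 354.0204]
0 -0.01 -0.008 [363.568  379.9537]
0 -0.01 0.008 [346.5062 344.8186]
0 0.01 -0.008 [427.4683 364.8854]
0 0.01 0.008 [409.4211 330.2733]
0 0.0225 -0.008 [466.9181 355.5828]
0 0.0225 0.008 [448.2709 321.2916]
```

View pics/s3c.png

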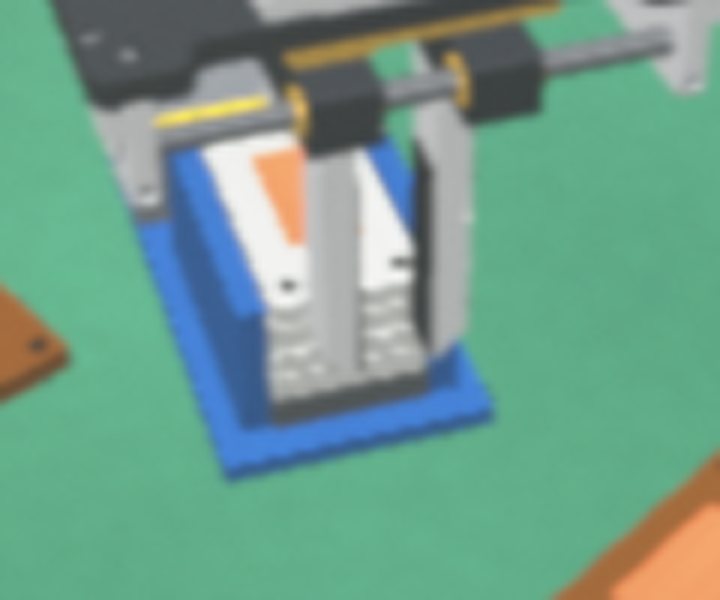

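Both fingers line up in x and y with the prediction: left finger at columns 308–362, inner tip corners near rows 358–383. The tips are at about TCP height, not 17 mm below it. I'll touch the clear table here to calibrate the tip height.

Call:
servo_tool:
  plan:
    - [0, 0, 0.2, 0, 0, 0, 20]
    - [0, 0, 0.4, 0, 0, 0, 20]
    - [0, 0, 0.48, 0, 0, 0, 20]
    - [0, 0, 0.48, 0, 0, 0, 20]
    - [0, 0, 0.48, 0, 0, 0, 20]
    - [0, 0, 0.48, 0, 0, 0, 20]
    - [0, 0, 0.49, 0, 0, 0, 20]
    - [0, 0, 0.5, 0, 0, 0, 20]
    - [0, 0, 0.51, 0, 0, 0, 20]
    - [0, 0, 0.52, 0, 0, 0, 20]

```text
time: 8.03
tool_pos: [0.4977, -0.303, 0.01]
ee_rot: [3.141, 0.0, 1.561]
wrist_force: [-0.6, -0.7, -0.5]
width: 0.0199
finger_force: 0.0
```

Call:
servo_tool:
  plan:
    - [0, 0, 0.01, 0, 0, 0, 20]
    - [0, 0, 0.02, 0, 0, 0, 20]
    - [0, 0, 0.03, 0, 0, 0, 20]
    - [0, 0, 0.04, 0, 0, 0, 20]
    - [0, 0, 0.05, 0, 0, 0, 20]
    - [0, 0, 0.06, 0, 0, 0, 20]
    - [0, 0, 0.06, 0, 0, 0, 20]

```text
time: 8.62
tool_pos: [0.4974, -0.3027, 0.0032]
ee_rot: [-3.141, -0.0, 1.561]
wrist_force: [-0.5, -0.3, 0.5]
width: 0.0195
finger_force: 0.0
```

Call:
servo_tool:
  plan:
    - [0, 0, 0.01, 0, 0, 0, 20]
    - [0, 0, 0.02, 0, 0, 0, 20]

```text
time: 8.78
tool_pos: [0.4976, -0.3029, 0.0016]
ee_rot: [3.141, 0.0, 1.561]
wrist_force: [-0.8, -0.1, 0.6]
width: 0.0205
finger_force: 0.0
```

Call:
servo_tool:
  plan:
    - [0, 0, 0.01, 0, 0, 0, 20]
    - [0, 0, 0.02, 0, 0, 0, 20]
    - [0, 0, 0.02, 0, 0, 0, 20]

```text
time: 9.03
tool_pos: [0.4974, -0.3027, -0.0007]
ee_rot: [-3.141, -0.0, 1.561]
wrist_force: [0.1, -0.1, -0.4]
width: 0.0199
finger_force: 0.0
```

Call:
servo_tool:
  plan:
    - [0, 0, 0.01, 0, 0, 0, 20]
    - [0, 0, 0.01, 0, 0, 0, 20]

```text
time: 9.2
tool_pos: [0.4974, -0.3027, -0.0016]
ee_rot: [-3.141, -0.0, 1.561]
wrist_force: [0.1, -0.2, -0.2]
width: 0.02
finger_force: 0.0
```

Call:
servo_tool:
  plan:
    - [0, 0, 0.01, 0, 0, 0, 20]
    - [0, 0, 0.01, 0, 0, 0, 20]

```text
time: 9.37
tool_pos: [0.4974, -0.3027, -0.0026]
ee_rot: [-3.141, -0.0, 1.561]
wrist_force: [-0.2, -0.3, 0.5]
width: 0.0196
finger_force: 0.0
```

Call:
servo_tool:
  plan:
    - [0, 0, 0.01, 0, 0, 0, 20]
    - [0, 0, 0.01, 0, 0, 0, 20]

```text
time: 9.53
tool_pos: [0.4974, -0.3027, -0.0036]
ee_rot: [-3.141, -0.0, 1.561]
wrist_force: [-0.5, -0.4, -0.5]
width: 0.0201
finger_force: 0.0
```

Call:
servo_tool:
  plan:
    - [0, 0, 0.01, 0, 0, 0, 20]
    - [0, 0, 0.01, 0, 0, 0, 20]

```text
time: 9.7
tool_pos: [0.4975, -0.3028, -0.0045]
ee_rot: [3.142, -0.0, 1.561]
wrist_force: [0.7, 0.4, -0.0]
width: 0.0201
finger_force: 0.0
```

Run:
```python
from m import *
im=snap("side","s4"); o=robot.get_obs(); p=np.array(o['tool_pos']); print(p,o['wrist_force'])
cv2.imwrite("pics/s4c.png",cv2.resize(im[220:320,260:380,::-1],None,fx=6,fy=6,interpolation=cv2.INTER_CUBIC))
for dx in(-.0225,-.01,.01,.0225): print(dx,(proj("side",[p[0]+dx,p[1]-.008,0])[0]-[260,220])*6)
```

```text
[ 0.4975 -0.3028 -0.0045] [ 0.1116  0.9368 -0.1523]
-0.0225 [324.8131 539.8201]
-0.01 [363.4708 530.0187]
0.01 [424.597  514.5207]
0.0225 [462.3544 504.9476]
```

View pics/s4c.png

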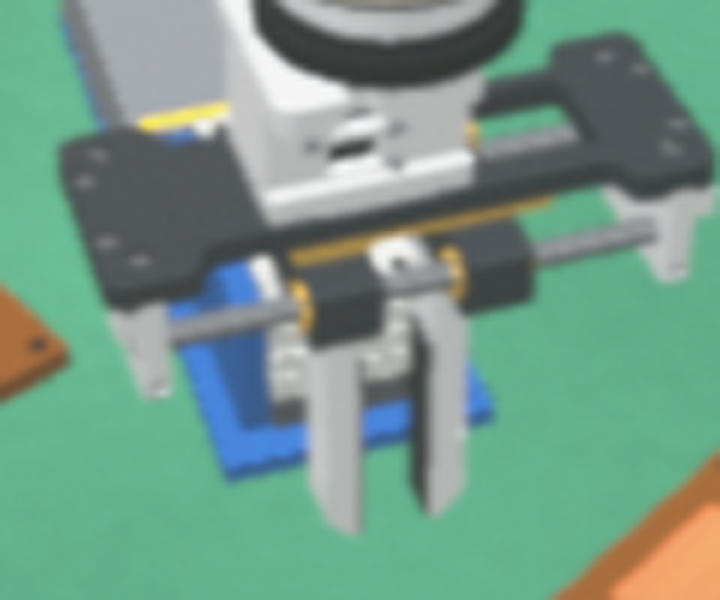

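The left inner tip is at (360,533) and the predicted table point is (363,530), so the tips are almost at the table. A few more 1 mm steps should make contact.

Call:
servo_tool:
  plan:
    - [0, 0, 0.01, 0, 0, 0, 20]
    - [0, 0, 0.01, 0, 0, 0, 20]

```text
time: 9.92
tool_pos: [0.4976, -0.3029, -0.0046]
ee_rot: [3.141, 0.0, 1.561]
wrist_force: [-1.4, 1.4, 4.4]
width: 0.0201
finger_force: 2.2
```

Call:
servo_tool:
  plan:
    - [0, 0, 0.01, 0, 0, 0, 20]
    - [0, 0, 0.01, 0, 0, 0, 20]

```text
time: 10.08
tool_pos: [0.4976, -0.3029, -0.0046]
ee_rot: [3.141, 0.0, 1.561]
wrist_force: [-2.8, 2.9, 7.8]
width: 0.0202
finger_force: 4.3
```

Contact: the tips are 4.6 mm above the reported TCP z. So I push with a TCP reading of 0.050.

Call:
servo_tool:
  plan:
    - [0, 0, -0.3, 0, 0, 0, 20]
    - [0, 0, -0.57, 0, 0, 0, 20]
    - [0, 0, -0.57, 0, 0, 0, 20]
    - [0, 0, -0.57, 0, 0, 0, 20]
    - [0, 0, -0.57, 0, 0, 0, 20]
    - [0, 0, -0.57, 0, 0, 0, 20]
    - [0, 0, -0.57, 0, 0, 0, 20]
    - [0, 0, -0.57, 0, 0, 0, 20]

```text
time: 10.75
tool_pos: [0.4968, -0.3023, 0.049]
ee_rot: [-3.139, -0.002, 1.561]
wrist_force: [0.5, -0.8, 0.5]
width: 0.0197
finger_force: 0.0
```

```bash
python3 -c "
from h import *
for i in range(3): robot.snapshot('top'); o=robot.get_obs(); print(o['tool_pos'])"
```

```text
[ 0.49694381 -0.30238225  0.04928144]
[ 0.49711625 -0.30249893  0.04960172]
[ 0.4972404  -0.30260743  0.04985606]
```

Call:
servo_tool:
  plan:
    - [0.08, 0, 0, 0, 0, 0, 20]
    - [0.14, 0, 0, 0, 0, 0, 20]
    - [0.18, 0, 0, 0, 0, 0, 20]
    - [0.21, 0, 0, 0, 0, 0, 20]
    - [0.24, 0, 0, 0, 0, 0, 20]
    - [0.27, 0, 0, 0, 0, 0, 20]
    - [0.3, 0, 0, 0, 0, 0, 20]
    - [0.33, 0, 0, 0, 0, 0, 20]
    - [0.36, 0, 0, 0, 0, 0, 20]
    - [0.36, 0, 0, 0, 0, 0, 20]

```text
time: 11.73
tool_pos: [0.4979, -0.2663, 0.0507]
ee_rot: [3.141, -0.0, 1.561]
wrist_force: [0.0, -0.1, -0.0]
width: 0.0202
finger_force: 0.0
```

Run:
```python
from m import *
im=snap("side","s5"); o=robot.get_obs(); p=np.array(o['tool_pos']); print(p,o['wrist_force'])
cv2.imwrite("pics/s5c.png",cv2.resize(im[210:310,260:380,::-1],None,fx=5,fy=5,interpolation=cv2.INTER_CUBIC))
```

```text
[ 0.4979 -0.2664  0.0506] [ 0.5629  1.1467 -0.2333]
```

View pics/s5c.png

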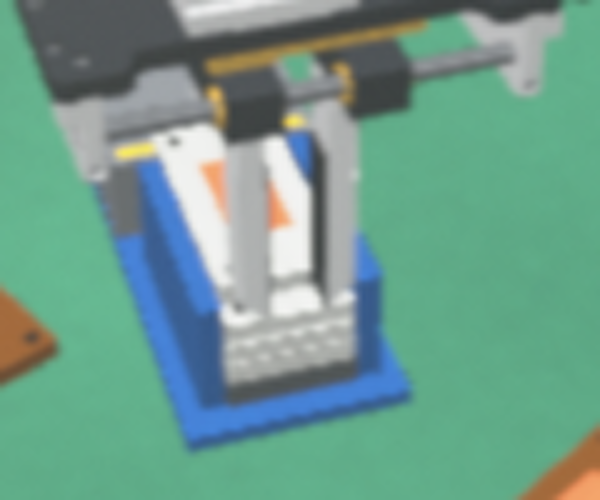

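The top plate has slid about 11 mm, and the second plate's top shows behind it at (280,300) while the lower three stay put. I'll keep pushing.

Call:
servo_tool:
  plan:
    - [0.05, 0, 0, 0, 0, 0, 20]
    - [0.1, 0, 0, 0, 0, 0, 20]
    - [0.15, 0, 0, 0, 0, 0, 20]
    - [0.2, 0, 0, 0, 0, 0, 20]
    - [0.25, 0, 0, 0, 0, 0, 20]
    - [0.3, 0, 0, 0, 0, 0, 20]
    - [0.35, 0, 0, 0, 0, 0, 20]
    - [0.4, 0, 0, 0, 0, 0, 20]
    - [0.45, 0, 0, 0, 0, 0, 20]
    - [0.5, 0, 0, 0, 0, 0, 20]
    - [0.55, 0, 0, 0, 0, 0, 20]
    - [0.6, 0, 0, 0, 0, 0, 20]

```text
time: 12.78
tool_pos: [0.4987, -0.2067, 0.0509]
ee_rot: [3.141, 0.001, 1.561]
wrist_force: [0.2, -2.3, 1.4]
width: 0.0198
finger_force: 1.1
```

Call:
servo_tool:
  plan:
    - [0.05, 0, 0, 0, 0, 0, 20]
    - [0.1, 0, 0, 0, 0, 0, 20]
    - [0.15, 0, 0, 0, 0, 0, 20]
    - [0.2, 0, 0, 0, 0, 0, 20]
    - [0.25, 0, 0, 0, 0, 0, 20]
    - [0.3, 0, 0, 0, 0, 0, 20]
    - [0.35, 0, 0, 0, 0, 0, 20]
    - [0.4, 0, 0, 0, 0, 0, 20]
    - [0.45, 0, 0, 0, 0, 0, 20]
    - [0.5, 0, 0, 0, 0, 0, 20]
    - [0.54, 0, 0, 0, 0, 0, 20]
    - [0.58, 0, 0, 0, 0, 0, 20]

```text
time: 13.78
tool_pos: [0.4989, -0.1482, 0.0504]
ee_rot: [-3.141, -0.0, 1.561]
wrist_force: [0.3, -2.3, 0.5]
width: 0.0199
finger_force: 0.7
```

Call:
servo_tool:
  plan:
    - [0.03, 0, 0, 0, 0, 0, 20]
    - [-0.15, 0, 0, 0, 0, 0, 20]
    - [-0.3, 0, -0.3, 0, 0, 0, 20]
    - [-0.3, 0, -0.6, 0, 0, 0, 20]
    - [-0.3, 0, -0.6, 0, 0, 0, 20]

```text
time: 14.2
tool_pos: [0.5021, -0.1803, 0.1168]
ee_rot: [3.132, 0.003, 1.56]
wrist_force: [0.3, -0.7, 1.9]
width: 0.0199
finger_force: 0.0
```

Run:
```python
from m import *
im=snap("top","t6"); o=robot.get_obs(); print(o['tool_pos'])
cop,wh,gr=masks(im)
rect("top",cop,(296,205,341,232),.0585,"patch")
rect("top",wh|cop,(293,203,339,236),.0585,"plate")
ims=snap("side","s6"); c2,w2,g2=masks(ims)
for d in robot.find_in("plate_center","side")[:4]: print(d)
rect("side",c2,(270,200,320,245),.0585,"patch")
cv2.imwrite("pics/s6c.png",np.vstack([cv2.resize(x[...,::-1],(700,290)) for x in (im[180:250,280:450],ims[190:300,230:400])]))
```

```text
[ 0.501  -0.1796  0.1142]
top patch [498.4173 -86.3759] [46.1866 24.4787] 89.44 mean px [316.16 219.32]
top plate [498.5305 -78.2403] [84.2912 46.235 ] 89.44 mean px [311.7614 218.7273]
{'extent': [225.6, 243.8, 40.7, 28.7], 'conf': 0.93}
{'extent': [296.5, 220.4, 30.7, 28.2], 'conf': 0.76}
{'extent': [243.1, 285.5, 55.5, 35.8], 'conf': 0.73}
{'extent': [313.1, 366.8, 35.0, 57.3], 'conf': 0.69}
side patch [497.9857 -85.6214] [22.7799 45.9775] 1.87 mean px [292.5556 217.4167]
```

View pics/s6c.png

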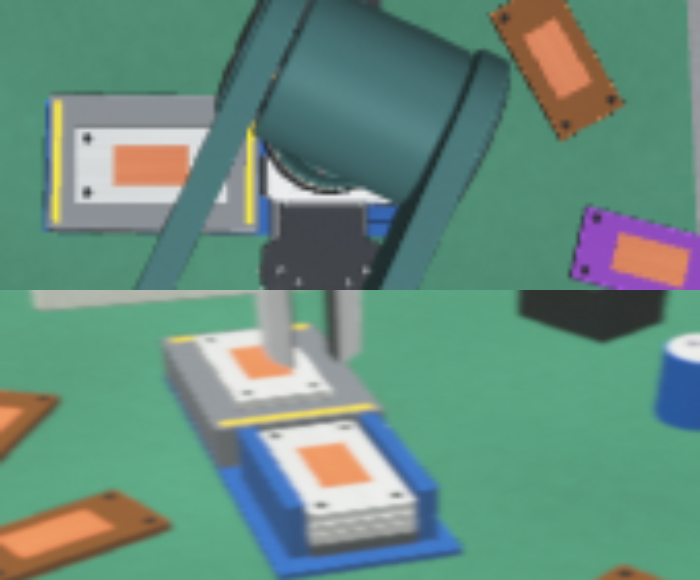

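The plate lies flat and square on the landing. Its patch is at (150,165) in the upper crop, and the other three plates are still in the slot. Next I position over it and open.

Call:
servo_tool:
  plan:
    - [0.4, 0, 0, 0, 0, 0, 80]
    - [0.8, 0, 0, 0, 0, 0, 80]
    - [0.92, -0.01, 0, 0, 0, 0, 80]
    - [0.92, -0.01, 0, 0, 0, 0, 80]
    - [0.92, -0.01, 0.2, 0, 0, 0, 80]
    - [0.92, -0.01, 0.4, 0, 0, 0, 80]
    - [0.92, -0.01, 0.44, 0, 0, 0, 80]
    - [0.92, -0.01, 0.44, 0, 0, 0, 80]
    - [0.92, -0.01, 0.44, 0, 0, 0, 80]
    - [0.92, -0.01, 0.44, 0, 0, 0, 80]
    - [0.92, -0.01, 0.44, 0, 0, 0, 80]
    - [0.92, -0.01, 0.44, 0, 0, 0, 80]

```text
time: 15.35
tool_pos: [0.4994, -0.0873, 0.0677]
ee_rot: [3.14, 0.001, 1.56]
wrist_force: [0.4, -0.9, -0.7]
width: 0.0803
finger_force: 0.0
```

```bash
python3 -c "
from h import *
for i in range(3): robot.snapshot('top'); o=robot.get_obs(); print(o['tool_pos'],o['ee_rot'],o['width'])"
```

```text
[ 0.49928671 -0.08713028  0.06751124] [3.13987783e+00 4.27182020e-04 1.56056856e+00] 0.08020124261226699
[ 0.49916189 -0.08705027  0.06733035] [3.14021170e+00 3.09205279e-04 1.56058751e+00] 0.07984273364881206
[ 0.4990395  -0.0869341   0.06716129] [3.14050680e+00 2.08645268e-04 1.56075191e+00] 0.08000617321928173
```

Call:
servo_tool:
  plan:
    - [0, 0, 0.1, 0, 0, 0, 80]
    - [0, 0, 0.2, 0, 0, 0, 80]
    - [0, 0, 0.2, 0, 0, 0, 80]
    - [0, 0, 0.2, 0, 0, 0, 70]
    - [0, 0, 0.2, 0, 0, 0, 62]
    - [0, 0, 0.2, 0, 0, 0, 56]
    - [0, 0, 0.2, 0, 0, 0, 52]
    - [0, 0, 0.2, 0, 0, 0, 40]
    - [0, 0, 0.2, 0, 0, 0, 40]
    - [0, 0, 0.2, 0, 0, 0, 40]

```text
time: 16.33
tool_pos: [0.4989, -0.0868, 0.0467]
ee_rot: [3.141, -0.0, 1.561]
wrist_force: [-0.1, -0.1, 0.8]
width: 0.0497
finger_force: 30.0
```

Call:
servo_tool:
  plan:
    - [0, 0, -0.1, 0, 0, 0, 40]
    - [0, 0, -0.3, 0, 0, 0, 40]
    - [0, 0, -0.5, 0, 0, 0, 40]
    - [0, 0, -0.7, 0, 0, 0, 40]
    - [0, 0, -0.8, 0, 0, 0, 40]
    - [0, 0, -0.8, 0, 0, 0, 40]

```text
time: 16.83
tool_pos: [0.5004, -0.0873, 0.13]
ee_rot: [3.136, 0.002, 1.561]
wrist_force: [0.9, 0.2, -0.2]
width: 0.0495
finger_force: 30.0
```

Call:
servo_tool:
  plan:
    - [0.12, -0.01, 0, 0, 0, 0, 40]
    - [0.34, -0.03, 0, 0, 0, 0, 40]
    - [0.56, -0.06, 0, 0, 0, 0, 40]
    - [0.78, -0.08, 0, 0, 0, 0, 40]
    - [1, -0.1, 0, 0, 0, 0, 40]

```text
time: 17.25
tool_pos: [0.4879, 0.0151, 0.1244]
ee_rot: [-3.137, -0.001, 1.561]
wrist_force: [0.4, -0.1, -1.9]
width: 0.0496
finger_force: 30.0
```

Call:
servo_tool:
  plan:
    - [0.25, -0.02, 0, 0, 0, 0, 40]
    - [0.5, -0.05, 0, 0, 0, 0, 40]
    - [0.75, -0.07, 0, 0, 0, 0, 40]
    - [1, -0.1, 0, 0, 0, 0, 40]

```text
time: 17.58
tool_pos: [0.4788, 0.1152, 0.1244]
ee_rot: [-3.138, -0.0, 1.561]
wrist_force: [-0.0, 0.4, -2.0]
width: 0.0499
finger_force: 30.0
```

Call:
servo_tool:
  plan:
    - [0.25, -0.02, 0, 0, 0, 0.02, 40]
    - [0.5, -0.05, 0, 0, 0, 0.046, 40]
    - [0.75, -0.07, 0, 0, 0, 0.046, 40]
    - [0.9, -0.09, 0, 0, 0, 0.046, 40]
    - [0.98, -0.09, 0, 0, 0, 0.046, 40]
    - [0.98, -0.09, 0, 0, 0, 0.046, 40]
    - [0.98, -0.09, 0, 0, 0, 0.046, 40]
    - [0.98, -0.09, 0, 0, 0, 0.046, 40]
    - [0.98, -0.09, 0, 0, 0, 0.046, 40]
    - [0.98, -0.09, 0, 0, 0, 0.046, 40]
    - [0.98, -0.09, 0, 0, 0, 0.046, 40]
    - [0.98, -0.09, 0, 0, 0, 0.046, 40]

```text
time: 18.58
tool_pos: [0.4729, 0.2109, 0.1267]
ee_rot: [3.141, -0.0, 1.487]
wrist_force: [0.3, 0.1, -1.7]
width: 0.0495
finger_force: 30.0
```

Run:
```python
from m import *
for i in range(3): im=snap("top","t7"); o=robot.get_obs(); print(o['tool_pos'],o['ee_rot'],o['width'])
s=snap("side","s7")
p=np.array(o['tool_pos'])
for n,I in(("top",im),("side",s)):
    c,_,_=masks(I); u,v=proj(n,p+[0,0,.0125])[0].astype(int); print(n,u,v)
    try: rect(n,c,(u-24,v-14,u+24,v+14),p[2]+.0125,"patch held")
    except Exception as e: print(e)
```

```text
[0.4729 0.2111 0.1267] [ 3.1413 -0.0002  1.4877] 0.04932340266464739
[0.4728 0.2112 0.1267] [ 3.1414 -0.0002  1.4879] 0.049411332108891905
[0.4728 0.2112 0.1267] [ 3.1414 -0.0001  1.488 ] 0.04966085169481441
top 199 228
top patch held [470.6062 196.4091] [16.9012 25.4543] 82.88 mean px [205.5667 229.    ]
side 253 135
side patch held [470.7856 210.6362] [43.1448 22.4864] 86.03 mean px [252.5    135.4615]
```

Call:
servo_tool:
  plan:
    - [0, 0, 0.15, 0, 0, 0, 40]
    - [0, 0, 0.35, 0, 0, 0, 40]
    - [0, 0, 0.55, 0, 0, 0, 40]
    - [0, 0, 0.66, 0, 0, 0, 40]
    - [0, 0, 0.69, 0, 0, 0, 40]
    - [0, 0, 0.69, 0, 0, 0, 40]
    - [0, 0, 0.69, 0, 0, 0, 40]
    - [0, 0, 0.69, 0, 0, 0, 40]
    - [0, 0, 0.71, 0, 0, 0, 40]
    - [0, 0, 0.73, 0, 0, 0, 40]
    - [0, 0, 0.74, 0, 0, 0, 40]
    - [0, 0, 0.74, 0, 0, 0, 40]

```text
time: 19.78
tool_pos: [0.4726, 0.2114, 0.0525]
ee_rot: [-3.141, 0.0, 1.488]
wrist_force: [0.1, -0.2, -1.7]
width: 0.0496
finger_force: 30.0
```

Call:
servo_tool:
  plan:
    - [0, 0, 0.01, 0, 0, 0, 40]
    - [0, 0, 0.02, 0, 0, 0, 40]
    - [0, 0, 0.02, 0, 0, 0, 40]

```text
time: 20.03
tool_pos: [0.4728, 0.2115, 0.0512]
ee_rot: [3.141, -0.0, 1.488]
wrist_force: [-1.5, -0.2, 1.6]
width: 0.0498
finger_force: 30.0
```

Call:
servo_tool:
  plan:
    - [0, 0, 0, 0, 0, 0, 54]
    - [0, 0, 0, 0, 0, 0, 58]
    - [0, 0, 0, 0, 0, 0, 62]
    - [0, 0, 0, 0, 0, 0, 64]
    - [0, 0, -0.1, 0, 0, 0, 64]
    - [0, 0, -0.4, 0, 0, 0, 64]
    - [0, 0, -0.8, 0, 0, 0, 64]
    - [0, 0, -1, 0, 0, 0, 64]
    - [0, 0, -1, 0, 0, 0, 64]

```text
time: 20.78
tool_pos: [0.4762, 0.2127, 0.158]
ee_rot: [3.13, -0.005, 1.489]
wrist_force: [0.3, -0.2, 1.7]
width: 0.064
finger_force: 0.0
```

Call:
servo_tool:
  plan:
    - [-1, 0, 0, 0, 0, 0, 50]
    - [-1, 0, 0, 0, 0, 0, 50]
    - [-1, 0, 0, 0, 0, 0, 50]
    - [-1, 0, 0, 0, 0, 0, 50]
    - [-1, 0, 0, 0, 0, 0, 50]

```text
time: 21.2
tool_pos: [0.4642, 0.1114, 0.1503]
ee_rot: [-3.141, -0.001, 1.486]
wrist_force: [-0.3, 0.4, 0.1]
width: 0.0502
finger_force: 0.0
```

Call:
servo_tool:
  plan:
    - [-1, 0, 0, 0, 0, 0, 50]
    - [-1, 0, 0, 0, 0, 0, 50]
    - [-1, 0, 0, 0, 0, 0, 50]
    - [-1, 0, 0, 0, 0, 0, 50]
    - [-1, 0, 0, 0, 0, 0, 50]

```text
time: 21.62
tool_pos: [0.4564, 0.0129, 0.1504]
ee_rot: [-3.141, -0.001, 1.488]
wrist_force: [-0.6, 0.8, 0.1]
width: 0.05
finger_force: 0.0
```

Run:
```python
from m import *
o=robot.get_obs(); print(o['time'],o['tool_pos'],o['ee_rot'])
im=snap("top","t8"); s=snap("side","s8")
c,w,g=masks(im); c2,w2,g2=masks(s)
rect("top",c,(192,222,224,240),.063,"patch")
rect("side",c2,(240,150,275,175),.063,"patch")
cv2.imwrite("pics/t8c.png",cv2.resize(im[165:262,165:248,::-1],None,fx=6,fy=6,interpolation=cv2.INTER_CUBIC))
```

```text
21.6167 [0.4564 0.0129 0.1504] [-3.1413 -0.0013  1.4879]
top patch [471.4133 213.632 ] [48.5144 24.1898] 89.4 mean px [205.2549 230.4706]
side patch [469.8519 211.614 ] [41.5271 24.8588] 79.72 mean px [254.5    160.7692]
```

View pics/t8c.png

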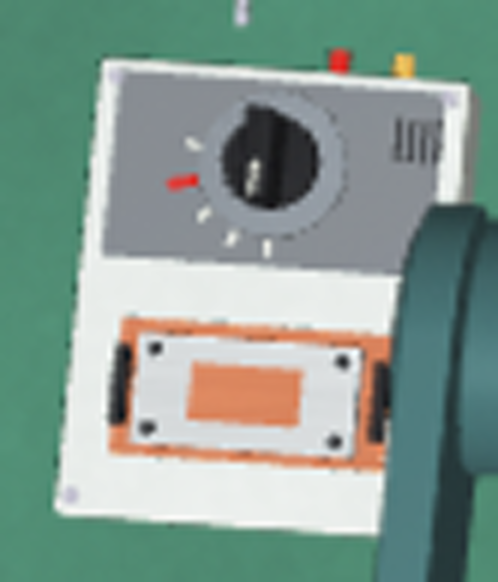

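The plate sits square in the middle of the bed, between the stops, released. The knob's white pointer line runs from (257,160) to (252,195), nearly toward the 0 tick at (267,247). The red mark is at (183,182). I'll measure these precisely.

Run:
```python
from m import *
from scipy.optimize import least_squares
px=lambda p:np.array(p)/6+[165,165]
T=back("top",px([(267,247),(232,237),(204,215),(183,182),(193,144)]),.0505)[:,:2]
a=np.radians([0,25,50,75,100])
def f(q,idx=(0,1,2,4)):
    return np.concatenate([T[i]-q[:2]-q[3]*np.array([-np.cos(a[i]-q[2]),np.sin(a[i]-q[2])]) for i in idx])
r=least_squares(f,[.57,.197,-.08,.03]); q=r.x; print(T,q,np.abs(r.fun).max())
# white line at z=.0945
im=cv2.imread("pics/t8.png")[...,::-1].astype(int)
sub=im[180:202,198:220]; m=(sub.min(-1)>110); 
ys,xs=np.nonzero(m[:,4:16]);
g=sub.mean(-1).round().astype(int); print(g)
```

```text
[[0.5384 0.2053]
 [0.5432 0.2212]
 [0.5534 0.2341]
 [0.5686 0.2439]
 [0.5861 0.2397]] [ 0.5766  0.2027 -0.069   0.0385] 0.0006059020012129969
[[141 142 141 141 142 142 142 141 142 142 145 146 140 148 147 132 141 126
  140 142 141 141]
 [142 142 141 142 141 142 141 135 149 151 151 152 152 153 153 154 156 142
  130 140 142 142]
 [141 141 142 142 142 143 153 152 100  93 120 123 151 155 156 155 156 154
  154 142 144 142]
 [142 142 141 141 144 149 153 124  58  45  51  52  55 121 154 157 155 155
  156 156 155 131]
 [141 141 142 146 148 150 151 126  57  41  43  44  36  41  71 124 154 157
  156 158 156 153]
 [142 141 144 152 150 150 150 103  50  41  44  45  34  25  28  51  74 150
  157 158 157 155]
 [141 142 153 154 152 150  88  47  41  43  44  45  32  24  28  42  45  76
  122 155 158 156]
 [141 146 152 152 152 106  55  35  42  43  44  45  31  23  28  42  44  47
   47 153 159 157]
 [146 149 150 151 127  63  43  36  42  43  44  45  29  23  28  43  44  44
   44  93 153 157]
 [182 154 150 150  85  47  43  36  42  43  44  44  26  23  33  44  45  45
   45  42 150 156]
 [150 151 151 152  68  43  4
[... 388 characters left out ...]
4  38  26  25  44  47  46  46
   47  56 151 158]
 [146 152 152 150  96  51  42  42 157 118  59  35  25  24  45  47  47  47
   45 116 155 158]
 [122 149 152 151 149 102  47  44 160 115  59  32  25  29  46  48  47  45
   55 148 156 156]
 [141 145 152 151 151 122  67  42 104  59  45  31  23  29  46  46  48  63
  147 156 156 156]
 [142 131 150 153 153 151 150 101  49  30  29  27  26  30  48  47  86 147
  155 157 155 156]
 [142 173 151 153 154 153 154 152 123  93  70  42  31  75  88 147 153 155
  156 156 155 152]
 [206 214 154 150 152 154 155 155 153 152 150 150 149 151 152 156 156 155
  156 156 157 138]
 [209 157 143 142 143 153 155 155 154 154 155 155 156 155 156 156 156 156
  156 156 139 141]]
```

Call:
servo_tool:
  plan:
    - [0.995, 0.52, 0, 0, 0, 0, 40]
    - [0.995, 0.52, 0, 0, 0, 0, 40]
    - [0.995, 0.52, 0, 0, 0, 0, 40]
    - [0.995, 0.52, 0, 0, 0, 0, 40]

```text
time: 22.05
tool_pos: [0.5178, 0.1129, 0.1498]
ee_rot: [-3.141, -0.003, 1.495]
wrist_force: [-0.9, -0.3, -0.4]
width: 0.0399
finger_force: 0.0
```

Call:
servo_tool:
  plan:
    - [0.995, 0.52, 0, 0, 0, -1, 40]
    - [0.995, 0.52, 0, 0, 0, -1, 40]
    - [0.995, 0.52, 0, 0, 0, -1, 40]
    - [0.995, 0.52, 0, 0, 0, -1, 40]
    - [0.995, 0.52, 0, 0, 0, -1, 40]
    - [0.995, 0.52, 0, 0, 0, -1, 40]
    - [0.995, 0.52, 0, 0, 0, -1, 40]
    - [0.995, 0.52, 0, 0, 0, -1, 40]
    - [0.995, 0.52, 0, 0, 0, -1, 40]
    - [0.995, 0.52, 0, 0, 0, -1, 40]
    - [0.995, 0.52, 0, 0, 0, -1, 40]
    - [0.995, 0.52, 0, 0, 0, -1, 40]

```text
time: 23.05
tool_pos: [0.5755, 0.2031, 0.1503]
ee_rot: [-3.142, -0.001, 2.997]
wrist_force: [0.4, -0.2, 1.0]
width: 0.0399
finger_force: 0.0
```

Call:
servo_tool:
  plan:
    - [0, 0, 0, 0, 0, -0.04, 40]
    - [0, 0, 0, 0, 0, -0.04, 40]
    - [0, 0, 0, 0, 0, -0.04, 40]
    - [0, 0, 0, 0, 0, -0.04, 40]
    - [0, 0, 0, 0, 0, -0.04, 40]
    - [0, 0, 0, 0, 0, -0.04, 40]
    - [0, 0, 0, 0, 0, -0.04, 40]

```text
time: 23.63
tool_pos: [0.5762, 0.202, 0.1506]
ee_rot: [3.141, -0.0, 3.051]
wrist_force: [1.5, 0.0, -0.4]
width: 0.0399
finger_force: 0.0
```

Call:
servo_tool:
  plan:
    - [0, 0, 0.2, 0, 0, 0, 40]
    - [0, 0, 0.45, 0, 0, 0, 40]
    - [0, 0, 0.65, 0, 0, 0, 40]
    - [0, 0, 0.76, 0, 0, 0, 40]
    - [0, 0, 0.8, 0, 0, 0, 40]
    - [0, 0, 0.8, 0, 0, 0, 40]
    - [0, 0, 0.8, 0, 0, 0, 40]
    - [0, 0, 0.8, 0, 0, 0, 40]

```text
time: 24.3
tool_pos: [0.5774, 0.2022, 0.0725]
ee_rot: [3.14, 0.003, 3.051]
wrist_force: [-0.1, -0.2, -0.3]
width: 0.0398
finger_force: 0.0
```

Call:
servo_tool:
  plan:
    - [0, 0, 0, 0, 0, 0, 32]
    - [0, 0, 0, 0, 0, 0, 26]
    - [0, 0, 0, 0, 0, 0, 20]
    - [0, 0, 0, 0, 0, 0, 16]
    - [0, 0, 0, 0, 0, 0, 10]
    - [0, 0, 0, 0, 0, 0, 10]
    - [0, 0, 0, 0, 0, 0, 10]

```text
time: 24.88
tool_pos: [0.5768, 0.2039, 0.0712]
ee_rot: [3.138, 0.001, 3.052]
wrist_force: [0.8, 4.8, 1.0]
width: 0.0138
finger_force: 30.0
```

Call:
servo_tool:
  plan:
    - [0, 0.015, 0, 0, 0, 0.07, 10]
    - [0, 0.015, 0, 0, 0, 0.14, 10]
    - [0, 0.015, 0, 0, 0, 0.21, 10]
    - [0, 0.015, 0, 0, 0, 0.28, 10]
    - [0, 0.015, 0, 0, 0, 0.35, 10]
    - [0, 0.015, 0, 0, 0, 0.42, 10]
    - [0, 0.015, 0, 0, 0, 0.49, 10]
    - [0, 0.015, 0, 0, 0, 0.56, 10]
    - [0, 0.015, 0, 0, 0, 0.63, 10]
    - [0, 0.015, 0, 0, 0, 0.7, 10]
    - [0, 0.015, 0, 0, 0, 0.77, 10]
    - [0, 0.015, 0, 0, 0, 0.835, 10]

```text
time: 25.88
tool_pos: [0.5782, 0.2055, 0.0712]
ee_rot: [3.136, -0.003, 1.735]
wrist_force: [4.3, 4.6, -1.2]
width: 0.0136
finger_force: 30.0
```

Call:
servo_tool:
  plan:
    - [0, 0, 0, 0, 0, 0, 10]
    - [0, 0, 0, 0, 0, 0, 10]
    - [0, 0, 0, 0, 0, 0, 10]
    - [0, 0, 0, 0, 0, 0, 10]

```text
time: 26.22
tool_pos: [0.5782, 0.2055, 0.0711]
ee_rot: [3.136, -0.003, 1.74]
wrist_force: [4.4, 5.5, -1.3]
width: 0.0139
finger_force: 30.0
```

Call:
servo_tool:
  plan:
    - [0, 0, 0, 0, 0, 0, 20]
    - [0, 0, 0, 0, 0, 0, 28]
    - [0, 0, 0, 0, 0, 0, 36]
    - [0, 0, 0, 0, 0, 0, 40]
    - [0, 0, -0.15, 0, 0, 0, 40]
    - [0, 0, -0.4, 0, 0, 0, 40]
    - [0, 0, -0.8, 0, 0, 0, 40]
    - [0, 0, -1, 0, 0, 0, 40]
    - [0, 0, -1, 0, 0, 0, 40]

```text
time: 26.97
tool_pos: [0.5793, 0.2039, 0.1777]
ee_rot: [3.13, -0.001, 1.739]
wrist_force: [0.0, -0.2, 0.4]
width: 0.0397
finger_force: 0.0
```

Call:
servo_tool:
  plan:
    - [-1, -0.3, 0, 0, 0, 0, 40]
    - [-1, -0.3, 0, 0, 0, 0, 40]
    - [-1, -0.3, 0, 0, 0, 0, 40]
    - [-1, -0.3, 0, 0, 0, 0, 40]

```text
time: 27.3
tool_pos: [0.5626, 0.0955, 0.1692]
ee_rot: [-3.139, 0.002, 1.734]
wrist_force: [0.9, 0.4, -0.1]
width: 0.0402
finger_force: 0.0
```

Call:
servo_tool:
  plan:
    - [-1, -0.3, 0, 0, 0, 0, 40]
    - [-1, -0.3, 0, 0, 0, 0, 40]
    - [-1, -0.3, 0, 0, 0, 0, 40]
    - [-1, -0.3, 0, 0, 0, 0, 40]
    - [-1, -0.3, 0, 0, 0, 0, 40]

```text
time: 27.72
tool_pos: [0.5505, -0.0038, 0.1696]
ee_rot: [-3.14, -0.002, 1.738]
wrist_force: [-0.3, 0.3, -0.1]
width: 0.0403
finger_force: 0.0
```

Run:
```python
from m import *
o=robot.get_obs(); print(o['time'],o['tool_pos'],o['wrist_force'],o['finger_force'])
im=snap("top","t9"); c,w,g=masks(im)
rect("top",c,(192,222,224,240),.063,"patch")
s=snap("side","s9"); rect("side",masks(s)[0],(240,150,275,175),.063,"patch")
rect("top",c,(346,205,390,232),.050,"rackpatch")
sub=im[180:202,198:220].astype(int); print(sub.mean(-1).round().astype(int))
m=(sub.min(-1)>85)[8:16,4:18]; print(m.astype(int))
```

```text
27.7167 [ 0.5505 -0.0038  0.1696] [-0.2824  0.2545 -0.1219] 0.0
top patch [471.4133 213.632 ] [48.5144 24.1898] 89.4 mean px [205.2549 230.4706]
side patch [471.1459 211.3676] [40.6784 21.999 ] 79.61 mean px [254.84 160.84]
top rackpatch [ 497.7875 -217.7287] [46.8176 24.6644] 89.42 mean px [364.6667 219.2549]
[[142 142 142 142 142 142 142 142 142 142 146 148 141 149 148 132 141 126
  140 142 142 142]
 [142 142 142 142 142 142 143 135 150 151 152 152 152 153 154 154 156 143
  130 141 143 143]
 [142 142 142 142 142 144 154 153 153 152 154 155 155 156 157 156 156 155
  155 142 144 142]
 [142 142 142 142 145 150 154 155 153 153 154 155 156 157 158 157 157 156
  156 156 155 132]
 [142 142 141 147 149 151 152 154 126 102  65  60  60  59  74 125 155 158
  157 158 156 154]
 [142 142 144 153 151 151 151 108  60  50  43  43  43  43  45  54  74 151
  159 159 157 156]
 [142 142 153 154 153 151  86  52  43  43  43  43  43  43  37  34  42  74
  152 158 158 157]
 [142 147 153 153 152  89  50  43  43  38  35  37  37  36  37  39  39  35
   74 153 160 157]
 [147 150 151 151 102  47  37  35  37  37  3
[... 807 characters left out ...]
152 152 150  80  48  47  47  47  47  47  47  48  48  47  58
  147 157 157 156]
 [143 132 151 154 153 153 150  80  48  46  47  48  47  45  50  45  85 147
  156 157 157 156]
 [143 173 152 153 154 154 154 152 122  75  49  47  48  50  86 147 153 156
  156 157 157 153]
 [207 214 155 150 153 155 156 157 154 152 151 151 150 152 152 155 156 155
  156 157 157 139]
 [210 158 144 143 144 154 156 155 155 155 155 155 156 157 156 157 156 156
  156 157 139 142]]
[[1 0 0 0 0 0 0 0 0 0 0 0 0 0]
 [0 0 0 0 0 0 0 0 0 0 0 0 0 0]
 [1 1 1 1 1 0 0 0 0 0 0 0 0 0]
 [1 1 1 0 0 0 0 0 0 0 0 0 0 0]
 [0 0 0 0 0 0 0 0 0 0 0 0 0 0]
 [0 0 0 0 0 0 0 0 0 0 0 0 0 0]
 [0 0 0 0 0 0 0 0 0 0 0 0 0 0]
 [1 0 0 0 0 0 0 0 0 0 0 0 0 0]]
```

```bash
python3 -c "
from bench import robot
print(robot.close_job())"
```

```text
the job is handed in; nothing more can be done
None
```

The job is handed in: the top plate lies released in the middle of the bed, the selector points at the red mark, and the other three plates and the bystanders were left in place. The last camera check put the plate within about 2.5 mm of the bed's middle; the hand-in returned no verdict.

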